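# Free a charger's hanger link with a forked spring-bar tool

### The arm

A 7-joint arm with a two-finger parallel gripper is mounted at the origin on the work surface. World frame = base frame: x ahead of the robot, y to its left, z up, the work surface at z = 0. Lengths are in mm, angles in rad, forces in N, time in s.
With the tool pointing down it reaches from about 425 to 875 mm from the base axis. Payload 4.7 kg.
Tool frame: the origin (TCP) lies midway between the tips of the shut fingers; the grasp point (between the pads) lies 19 mm behind it; z points along the fingers, y is the line along which they close (so a half turn about z gives the same grasp; the last joint's range is limited). The gripper opens to 87 mm and grips with 3 to 60 N. Pads are 19 mm wide; open, the fingers measure 117 mm over their backs; the gripper's body (75 mm by 190 mm) begins 51 mm behind the grasp point.
Start: joints at [-1.313, 0.321, -0.07, 1.45, 0.023, 1.371, -0.057], TCP at [156.932, 630.792, 222.587] pointing down, gripper open.
Joint ranges: [-2.86, 2.86], [-0.3, 2.09], [-1.38, 1.24], [0.06, 2.45], [-1.56, 4.7], [0.09, 2.05], [-2.69, 2.69]. Speed limits (rad/s): [2.57, 2.57, 3.14, 3.14, 3.14, 3.14, 3.14].

### API

Orientations are given as a rotation vector (axis times angle).
In Python, from workcell import status, optics, order gives the robot as it stands.
- The arm moves only by the tool carry_out, never from a script. Its argument "increments" is a list of rows, each an object with "slide": the shift along the world's x, y, z in units of 40 mm (1.0 is 40 mm), a list of three; "twist": the turn, a rotation vector about the world's x, y, z in rad, a list of three; "claw": the opening, from -1 (shut) to 1 (fully open), so that 0 is half open. In form: [{"slide": [dx, dy, dz], "twist": [wx, wy, wz], "claw": claw}, ...]. A call has 1 to 12 rows; each row is the pose to reach, as a shift and turn from the pose commanded when the call began; what a row does not reach only later rows make up. A row lasts 1/12 s, in which the tool goes at most 41.7 mm and 7.16 degrees, less where a joint would pass 70% of its speed; a pose out of reach is approached as far as the arm can. A call with a gripper value outside its range is refused whole. The fingers move at their own pace and stop on an object; "grip_force" is the grip in N (left out, the last holds). Time passes only in rows, so rows that repeat a pose let the fingers close. It gives the time, the measured TCP pose, the force, the opening and the grip force at its end, in the units of the state.
- status.read_state(): the state, without advancing time (a new reading comes with each control period).
- optics.read_camera(name): name is "scene" or "top"; returns a dict with "pixels" (480x640x3 uint8, blue, green, red), "fov_y" (degrees; the focal length in pixels is half the picture's height over the tangent of half this angle, whatever the lens; pixels are square), "cx", "cy" (the principal point, pixels), "R" (3x3) and "t" (3): a world point X has camera coordinates R X + t. Camera axes: x right, y down, z forward; pixel columns grow to the right and rows downward; lengths in mm; the calibration is good to about 2 mm. A picture is of the moment at which its call begins. There is no depth.
- order.finish_job(): hands the job in; it is judged then, once.
The state is a dict: "time_s": time; "joint_positions": joint angles; "joint_velocities": joint speeds; "effort": joint torques, N m; "tcp_pos": TCP position; "eef_rot": TCP orientation; "ft_force": force on the tool from outside, world axes, zero at the start; "wrist_torque": the same for the moment, N m; "finger_gap": finger opening in mm; "finger_force": force on a finger pad.
Only numpy, scipy, OpenCV 4.12 (cv2) and the standard library are available. Lean on these libraries where they do the work, as an engineer would, in place of code of your own. Each camera call takes 0.05 s, during which the arm holds its last target. There are 200 camera calls.

### The job

Take the forked tool from its stand, straddle the steel spring bar on top of the charger with it, and push the bar's collar gently sideways against its spring until the hanger link springs up out of its socket; do not jam the tool hard against the bar, its stop or the charger, and keep the fingers off the bar. Put the tool back upright in its stand, then lift the freed link out and stand it upright, released, in the empty tray. Leave the tape roll, screwdriver and cup where they are.

Things in the scene. Friction and masses are not known exactly. Their poses are not given: they have to be found in the camera images.
- charger: black charger housing with a copper band, fixed, 164 x 224 mm, origin centre of underside, z up; top deck at z 65 mm. The spring bar lies along its y at x = 0, axis at z 81 mm. Along the bar from -y to +y: link socket (y -68 to -28), bare shaft, collar (an 18 mm disc, 4 mm thick, on the 6 mm shaft), coil spring, outer lug (y 55 to 63, top at z 89, 26 wide)
- socket (a point): centre of the link's open-topped dark steel socket, on the bar's axis; fixed to the charger at its (0, -48, 81) mm, same axes. Inside 34 (x) x 24 (y) mm; its y walls are 8 mm thick, 42 mm wide and reach 16 mm above this point, its x walls reach it. The bar runs through the +y wall into the link
- bar (a joint): spring bar's sideways travel along the charger's +y, m: 0 at rest (tip in the link), hard stop at 0.0155. Spring 2.5 N at 0 rising to 4.7 N at the stop, plus up to about 2 N friction. The tip leaves the link at 0.010 to 0.015 and the link springs up; let go, the bar springs back to 0 below it. Over 15 N between tool and bar or charger does damage
- shaft (a point): point on the bar's axis, fixed to the charger at its (0, 11, 81) mm, same axes: here the shaft is always bare, from 39 mm on its -y side (socket wall) to the collar. The collar's -y face, which is to be pushed towards +y, lies at rest anywhere from 8 to 24 mm on the +y side: it differs from charger to charger and is to be found by touch
- link: steel hanger link, about 70 g, upright, origin centre of underside, axes as the charger's. Foot 30 (x) x 20 (y) x 26 mm high with an 8 mm hole along y, 13 mm up, for the bar; grip plate 26 (x) x 12 (y) mm from 26 to 46 mm up, then an eye to 60 mm. Seated its origin is at z 69 mm, with 2 mm play in the socket; freed, spring lifters raise it to about 86 mm and it waits there, loose
- fork: forked tool, about 100 g, tines down; origin midway between the tine tips, z up along the tool. Two tines side by side along x, 20 mm over both, 6 mm thick (y), 9 mm apart, flared to about 13 mm at the tips; throat 15 mm above the tips. Flange 44 (x) x 32 (y) mm from 26 to 30 mm up; above it a wooden handle 24 (x) x 18 (y) mm, up to 84 mm. Same when turned half round about z
- stand: grey block, fixed, 80 (x) x 60 (y) x 50 mm high, origin at the centre of its underside, with an opening 30 (x) x 18 (y) mm in its top, clear down to the bench. The tool hangs in it by its flange, tines down, its origin then 24 mm above the bench, its x along the stand's x
- tray: empty blue tray, fixed, 160 (x) x 120 (y) mm, walls 28 mm high and 4 mm thick, floor about 4 mm thick, origin at the centre of its underside
- tape: bystander: yellow tape roll lying flat, 76 mm across, 24 mm high, origin at the centre of its underside
- screwdriver: bystander: screwdriver lying on the bench
- cup: bystander: white cup, 72 mm across, 80 mm high, origin at the centre of its underside
Mind the look-alikes: they are no part of the job. Of the things that look like the fork, the middle-sized one is meant.

How it is judged:
By the outcome, as a careful person would: the job done as asked, in the order asked, and still so for the second after the job is handed in, with the robot touching nothing.
It also fails if it takes over 72 s, if anything falls off the work surface, if the arm or the gripper's body presses on something with over 40 N, if the wrist force passes 120 N, or if a joint passes its speed limit or range.

## Working session

There is one attempt and no reset: what is moved stays moved. The work goes in short steps, Python scripts to look and compute and a tool call to move; the robot and the scene stay as the last step left them, time stands still between calls to the robot, and variables do not carry over. Pictures are saved under pics/ and viewed, at most 10 in all, crops included, and the job is handed in when it is done.

Besides the shell and the picture viewer there is one more tool, called after ">>>" as name(argument=value, ...) on one line, values as JSON. carry_out: Moves the arm, as the interface text tells. Its arguments: {"type":"object","properties":{"increments":{"type":"array"},"grip_force":{"type":"number"}},"required":["increments"]}

```bash
mkdir -p pics; ls; cat > h.py <<'E'
import numpy as np, cv2
from workcell import status, optics, order
def cam(n):
    c=optics.read_camera(n); f=240/np.tan(np.radians(c['fov_y'])/2)
    return c['pixels'].astype(np.uint8),f,c['cx'],c['cy'],np.array(c['R']),np.array(c['t'])
def proj(c,X):
    p=c[4]@np.array(X,float)+c[5]; return np.array([c[2]+c[1]*p[0]/p[2],c[3]+c[1]*p[1]/p[2]])
def ray(c,uv):
    d=c[4].T@np.array([(uv[0]-c[2])/c[1],(uv[1]-c[3])/c[1],1]); return -c[4].T@c[5],d
def onz(c,uv,z):
    o,d=ray(c,uv); return o+d*(z-o[2])/d[2]
E
python3 - <<'E'
from h import *
s=status.read_state(); print(s)
for n in('scene','top'):
    c=cam(n); cv2.imwrite(f'pics/{n}0.png',c[0]); print(n,c[1:4],-c[4].T@c[5],c[4])
E
```

```text
pics
{'time_s': 0.0, 'joint_positions': array([-1.31290899,  0.3218255 , -0.07008783,  1.45169702,  0.02258166,
        1.37077324, -0.05687536]), 'joint_velocities': array([-3.47928051e-04, -9.51166647e-04, -2.49940294e-04, -6.36231016e-06,
       -7.07217867e-04, -3.30670879e-04,  4.48912317e-04]), 'effort': array([-3.52912475e-04, -4.91286314e+01, -4.04089121e-01, -3.12530923e+01,
       -6.38570962e-02,  4.39431961e-02,  1.77904080e-04]), 'tcp_pos': array([156.80252858, 630.22947268, 221.4488406 ]), 'eef_rot': array([-3.81888049e-01, -3.11813874e+00,  3.00011876e-03]), 'ft_force': array([-0.09281279, -0.88401771, -0.61581338]), 'wrist_torque': array([-0.02923596,  0.04267656, -0.04771878]), 'finger_force': 0.0, 'finger_gap': 87.07213367554064}
scene (np.float64(489.20870889787176), 318.1317401737199, 235.94965487224405) [1219.74595267  374.26447962  750.8328877 ] [[-0.45713496  0.88934604 -0.00955312]
 [ 0.62852472  0.31543264 -0.71095634]
 [-0.62927284 -0.33100737 -0.70317126]]
top (np.float64(527.5281601465466), 331.27818430294826, 242.4878939394701) [ 485.58914752   44.74092034 1131.65660187] [[ 0.01044924 -0.99958172 -0.02696675]
 [-0.99374777 -0.00738279 -0.11140409]
 [ 0.11115841  0.02796223 -0.99340924]]
```

View pics/top0.png

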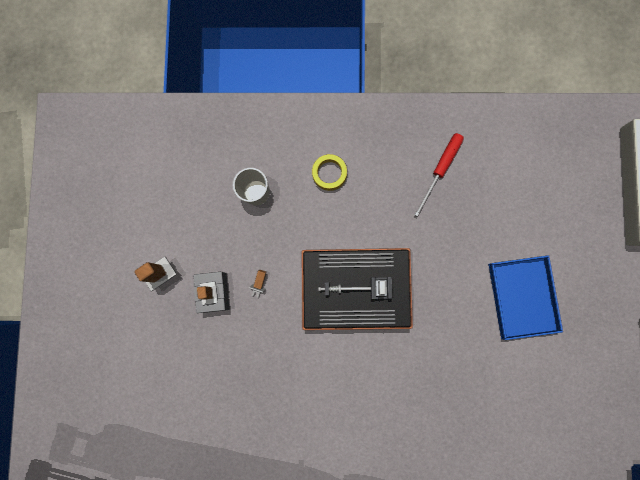

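View pics/scene0.png

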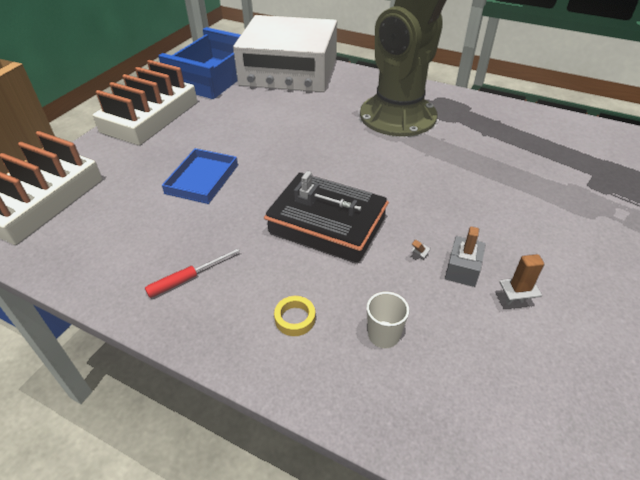

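The top view shows the charger at (357,289), with the socket and link at (381,289) and the lug at (323,289). The stand with its fork is at (210,293), a large look-alike at (150,272), a small one at (259,283), and the tray at (525,298). The scene view agrees. Next I'll zoom in on the charger and stand.

```bash
python3 - <<'E'
from h import *
t=cam('top'); s=cam('scene')
def z(im,x0,y0,w,h,k): return cv2.resize(im[y0:y0+h,x0:x0+w],None,fx=k,fy=k,interpolation=cv2.INTER_CUBIC)
a=z(t[0],298,240,120,96,4); b=z(s[0],262,166,130,96,4)
c=z(t[0],185,263,50,60,5)[:, :]; d=z(s[0],438,220,60,70,4)
M=np.zeros((600,800,3),np.uint8)
M[:300,:400]=z(t[0],299,247,115,86,3.4783)[:300,:400] if 0 else cv2.resize(t[0][246:336,297:417],(400,300),interpolation=cv2.INTER_CUBIC)
M[:300,400:]=cv2.resize(s[0][168:258,265:385],(400,300),interpolation=cv2.INTER_CUBIC)
M[300:,:400]=cv2.resize(t[0][263:323,175:255],(400,300),interpolation=cv2.INTER_CUBIC)
M[300:,400:]=cv2.resize(s[0][222:288,424:512],(400,300),interpolation=cv2.INTER_CUBIC)
cv2.imwrite('pics/z.png',M)
hsv=cv2.cvtColor(t[0],cv2.COLOR_BGR2HSV)
# charger: dark or copper
g=t[0].max(2)
m=((g<70)*255).astype(np.uint8); m[:230]=0; m[350:]=0; m[:,:290]=0; m[:,430:]=0
m=cv2.morphologyEx(m,cv2.MORPH_CLOSE,np.ones((9,9)))
cc=max(cv2.findContours(m,0,1)[0],key=cv2.contourArea); r=cv2.minAreaRect(cc); print(r)
P=np.array([onz(t,p,65) for p in cv2.boxPoints(r)]); print(P.round(1),P.mean(0),[np.linalg.norm(P[i]-P[i-1]) for i in range(4)])
m=((hsv[...,0]>100)&(hsv[...,0]<130)&(hsv[...,1]>130)).astype(np.uint8)*255; m[:230]=0; m[:,:450]=0;m[:,600:]=0
cc=max(cv2.findContours(m,0,1)[0],key=cv2.contourArea); r=cv2.minAreaRect(cc)
P=np.array([onz(t,p,28) for p in cv2.boxPoints(r)]); print('tray',P.round(1),P.mean(0),[np.linalg.norm(P[i]-P[i-1]) for i in range(4)])
E
```

```text
((356.47003173828125, 288.75372314453125), (77.45977783203125, 106.53720092773438), 89.23609924316406)
[[587.6 132.8  65. ]
 [592.2 -83.2  65. ]
 [437.2 -84.3  65. ]
 [431.9 128.1  65. ]] [512.2370198   23.34305901  65.        ] [np.float64(155.77882573833517), np.float64(216.03982631552384), np.float64(154.99867668858064), np.float64(212.54267427584136)]
tray [[ 567.2 -251.2   28. ]
 [ 589.9 -377.2   28. ]
 [ 429.4 -398.5   28. ]
 [ 407.  -274.7   28. ]] [ 498.39843018 -325.41202869   28.        ] [np.float64(161.91860544931146), np.float64(128.02931596650765), np.float64(161.8567413935732), np.float64(125.88142646548171)]
```

View pics/z.png

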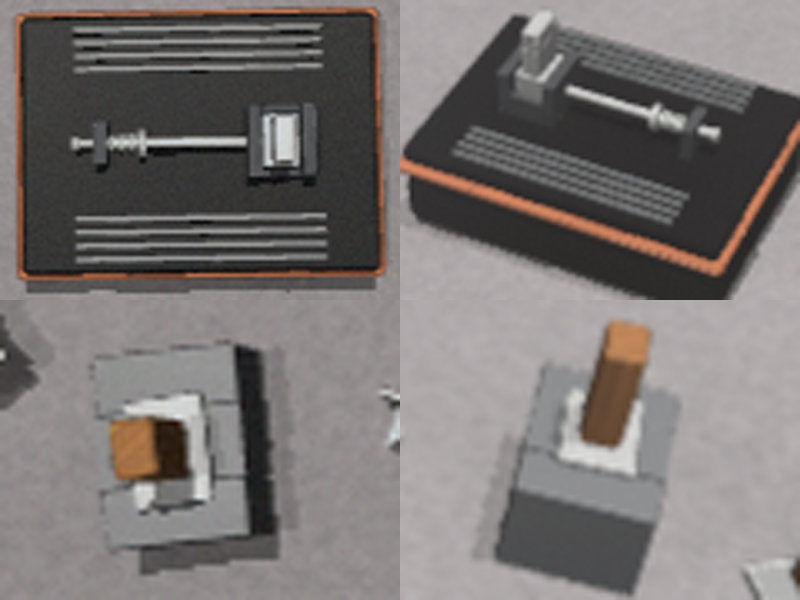

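The zoom shows the bar running straight, with the socket at top px (381.6,288.6), the lug at (327,288.9) and the collar near (340,289). The stand's long side runs up the image, and the fork's handle top is at about (202,353−) in the top view and (474,231) in the scene.

```bash
cat >> h.py <<'E'
def tri(cs,uvs):
    A=np.zeros((3,3));b=np.zeros(3)
    for c,u in zip(cs,uvs):
        o,d=ray(c,u);d=d/np.linalg.norm(d);Q=np.eye(3)-np.outer(d,d);A+=Q;b+=Q@o
    return np.linalg.solve(A,b)
E
python3 - <<'E'
from h import *
t=cam('top'); s=cam('scene')
A=lambda p:(p[0]/3.3333+297-.35,p[1]/3.3333+246-.35)
B=lambda p:((p[0]-400)/3.3333+265-.35,p[1]/3.3333+168-.35)
C=lambda p:(p[0]/5+175-.4,(p[1]-300)/5+263-.4)
D=lambda p:((p[0]-400)/4.5455+424-.4,(p[1]-300)/4.5455+222-.4)
# copper band outer corners
P=np.array([onz(t,A(p),60) for p in[(19,14),(376,9),(384,277),(19,279)]]);print('band',P.round(1),P.mean(0))
for n,p,zz in[('sockwall+y L edge top',(248,142),97),('sock -y edge',(317,142),97),('lugtop',(100,143),89),('collar',(142,142),81),('shaft1',(160,142),81),('shaft2',(240,142),81)]:print(n,onz(t,A(p),zz).round(1))
print('collar tri',tri([t,s],[A((142,142)),B((655,116))]).round(1))
P=np.array([onz(t,C(p),50) for p in[(92,360),(235,345),(250,535),(107,548)]]);print('stand',P.round(1),P.mean(0).round(1),[np.linalg.norm(P[i]-P[i-1]).round(1) for i in range(4)])
P=np.array([onz(s,D(p),50) for p in[(548,362),(680,400),(662,522),(520,485)]]);print('stand scene',P.round(1),P.mean(0).round(1))
print('handle tri',tri([t,s],[C((135,449)),D((628,341))]).round(1), onz(t,C((135,449)),108).round(1),onz(s,D((628,341)),108).round(1))
P=np.array([onz(t,C(p),108) for p in[(110,422),(153,417),(160,475),(115,480)]]);print(P.round(1),[np.linalg.norm(P[i]-P[i-1]).round(1) for i in range(4)])
# flange corners top z=54
P=np.array([onz(t,C(p),54) for p in[(124,406),(199,395),(211,498),(140,508)]]);print('flange',P.round(1),P.mean(0).round(1),[np.linalg.norm(P[i]-P[i-1]).round(1) for i in range(4)])
E
```

```text
band [[589.9 133.9  60. ]
 [594.7 -84.3  60. ]
 [433.1 -88.1  60. ]
 [429.3 131.3  60. ]] [511.75685192  23.19320817  60.        ]
sockwall+y L edge top [512.1  -4.7  97. ]
sock -y edge [512.5 -45.   97. ]
lugtop [510.8  82.3  89. ]
collar [511.9  57.5  81. ]
shaft1 [512.   46.8  81. ]
shaft2 [512.4  -0.7  81. ]
collar tri [511.9  57.4  82.7]
stand [[537.8 360.1  50. ]
 [544.5 300.9  50. ]
 [466.8 292.1  50. ]
 [460.9 350.8  50. ]] [502.5 326.   50. ] [np.float64(77.4), np.float64(59.6), np.float64(78.2), np.float64(59.0)]
stand scene [[464.9 294.2  50. ]
 [462.3 352.4  50. ]
 [536.6 362.9  50. ]
 [542.8 304.3  50. ]] [501.7 328.5  50. ]
handle tri [500.3 326.  107.4] [500.5 324.9 108. ] [500.5 326.8 108. ]
[[510.9 335.1 108. ]
 [513.  318.3 108. ]
 [490.6 314.8 108. ]
 [488.5 332.3 108. ]] [np.float64(22.6), np.float64(16.9), np.float64(22.7), np.float64(17.7)]
flange [[518.9 344.9  54. ]
 [523.6 314.1  54. ]
 [481.7 307.7  54. ]
 [477.4 336.7  54. ]] [500.4 325.9  54. ] [np.float64(42.3), np.float64(31.2), np.float64(42.4), np.float64(29.4)]
```

>>> carry_out(increments=[{"slide": [0.8, -0.7, 0], "twist": [0, 0, 0.04], "claw": 0.2}, {"slide": [1.6, -1.4, 0], "twist": [0, 0, 0.08], "claw": 0.2}, {"slide": [2.4, -2.1, 0], "twist": [0, 0, 0.12], "claw": 0.2}, {"slide": [3.2, -2.8, 0], "twist": [0, 0, 0.16], "claw": 0.2}, {"slide": [4.0, -3.5, 0], "twist": [0, 0, 0.2], "claw": 0.2}, {"slide": [4.8, -4.2, 0], "twist": [0, 0, 0.24], "claw": 0.2}, {"slide": [5.6, -4.9, 0], "twist": [0, 0, 0.28], "claw": 0.2}, {"slide": [6.4, -5.6, 0], "twist": [0, 0, 0.32], "claw": 0.2}, {"slide": [7.2, -6.3, 0], "twist": [0, 0, 0.36], "claw": 0.2}, {"slide": [7.9, -7.0, 0], "twist": [0, 0, 0.375], "claw": 0.2}, {"slide": [8.4, -7.45, 0], "twist": [0, 0, 0.375], "claw": 0.2}, {"slide": [8.59, -7.62, 0], "twist": [0, 0, 0.375], "claw": 0.2}])

```text
time_s: 1.3
tcp_pos: [505.5, 319.4, 222.8]
eef_rot: [-0.191, 3.133, -0.005]
ft_force: [0.4, -0.6, -0.3]
finger_gap: 52.2
finger_force: 0.0
```

```bash
cat >> h.py <<'E'
from scipy.spatial.transform import Rotation as Ro
def st():
    s=status.read_state(); R=Ro.from_rotvec(s['eef_rot']).as_matrix()
    print('t',round(s['time_s'],2),'tcp',s['tcp_pos'].round(1),'yawY',round(np.arctan2(-R[0,1],R[1,1]),4),'zax',R[:,2].round(3),'F',s['ft_force'].round(2),'M',s['wrist_torque'].round(2),'gap',round(s['finger_gap'],1),'ff',round(s['finger_force'],1),'j',s['joint_positions'].round(2))
E
python3 - <<'E'
from h import *
st(); t=cam('top'); s=cam('scene')
print(tri([t,s],[(147,272),(531,260)]))
cv2.imwrite('pics/a1.png',np.hstack([t[0][200:400,100:400],s[0][120:320,340:640]]))
E
```

```text
t 1.3 tcp [505.5 319.4 222.8] yawY 0.1221 zax [ 0.003 -0.003 -1.   ] F [ 0.4  -0.56 -0.32] M [-0.02 -0.02  0.02] gap 52.2 ff 0.0 j [-0.77  0.21  0.18  1.59 -0.03  1.34  1.11]
[538.43128941 433.51302601 115.39362361]
```

View pics/a1.png

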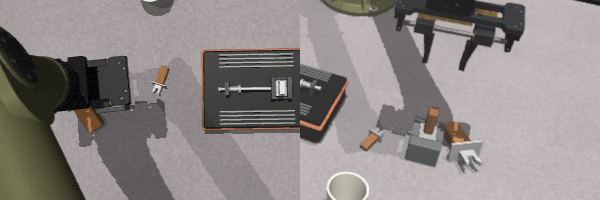

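The big and small look-alikes have moved since the first picture, probably toppling by themselves. I'll zoom in to check the clearance.

```bash
python3 - <<'E'
from h import *
st(); t=cam('top'); s=cam('scene')
a=cv2.resize(s[0][190:310,400:540],(490,420),interpolation=cv2.INTER_CUBIC)
b=cv2.resize(t[0][250:370,165:253],(308,420),interpolation=cv2.INTER_CUBIC)
cv2.imwrite('pics/a2.png',np.hstack([a,b]))
E
```

```text
t 1.4 tcp [502.6 323.2 222.5] yawY 0.1255 zax [ 0.001 -0.001 -1.   ] F [-0.59 -0.02  0.74] M [0.04 0.04 0.02] gap 52.2 ff 0.0 j [-0.77  0.21  0.18  1.6  -0.04  1.34  1.11]
```

View pics/a2.png

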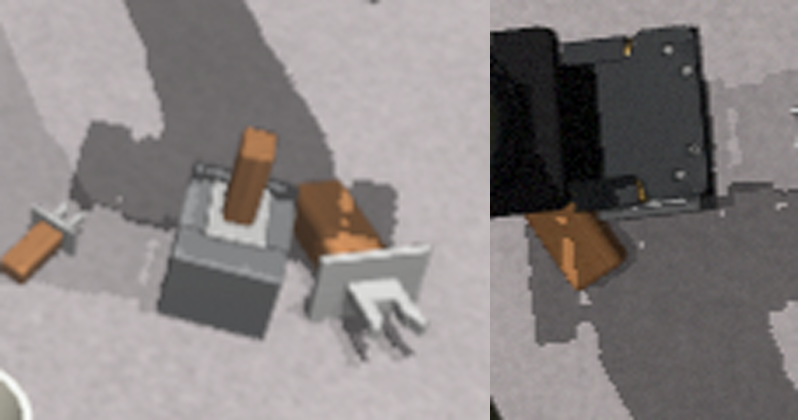

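The scene shows the fork still upright in its stand. The big look-alike lies to the +y side of the stand, clear of a narrow finger opening, and the small one lies farther off.

>>> carry_out(increments=[{"slide": [0, 0, -0.4], "twist": [0, 0, 0], "claw": -0.15}, {"slide": [0, 0, -0.8], "twist": [0, 0, 0], "claw": -0.15}, {"slide": [0, 0, -1.2], "twist": [0, 0, 0], "claw": -0.15}, {"slide": [0, 0, -1.6], "twist": [0, 0, 0], "claw": -0.15}, {"slide": [0, 0, -2.0], "twist": [0, 0, 0], "claw": -0.15}, {"slide": [0, 0, -2.4], "twist": [0, 0, 0], "claw": -0.15}, {"slide": [0, 0, -2.8], "twist": [0, 0, 0], "claw": -0.15}, {"slide": [0, 0, -3.2], "twist": [0, 0, 0], "claw": -0.15}, {"slide": [0, 0, -3.5], "twist": [0, 0, 0], "claw": -0.15}, {"slide": [0, 0, -3.75], "twist": [0, 0, 0], "claw": -0.15}, {"slide": [0, 0, -3.89], "twist": [0, 0, 0], "claw": -0.15}, {"slide": [0, 0, -3.89], "twist": [0, 0, 0], "claw": -0.15}])

```text
time_s: 2.5
tcp_pos: [499.3, 326.4, 65.8]
eef_rot: [0.208, -3.133, 0.001]
ft_force: [-0.3, -0.0, -0.2]
finger_gap: 37.0
finger_force: 0.0
```

```bash
python3 - <<'E'
from h import *
st()
E
```

```text
t 2.5 tcp [499.3 326.4  65.8] yawY 0.1326 zax [-0.002 -0.001 -1.   ] F [-0.35 -0.03 -0.2 ] M [-0.03  0.02 -0.04] gap 37.0 ff 0.0 j [-0.76  0.33  0.16  1.77 -0.06  1.05  1.13]
```

>>> carry_out(increments=[{"slide": [0, 0, 0], "twist": [0, 0, 0], "claw": -0.7}, {"slide": [0, 0, 0], "twist": [0, 0, 0], "claw": -1}, {"slide": [0, 0, 0], "twist": [0, 0, 0], "claw": -1}, {"slide": [0, 0, 0], "twist": [0, 0, 0], "claw": -1}, {"slide": [0, 0, 0], "twist": [0, 0, 0], "claw": -1}, {"slide": [0, 0, 0], "twist": [0, 0, 0], "claw": -1}, {"slide": [0, 0, 0], "twist": [0, 0, 0], "claw": -1}, {"slide": [0, 0, 0], "twist": [0, 0, 0], "claw": -1}], grip_force=30)

```text
time_s: 3.17
tcp_pos: [501.1, 326.5, 67.9]
eef_rot: [-0.206, 3.133, 0.002]
ft_force: [-0.1, 0.6, 5.4]
finger_gap: 17.9
finger_force: 30.0
```

```bash
python3 - <<'E'
from h import *
st()
E
```

```text
t 3.17 tcp [501.1 326.5  67.9] yawY 0.1312 zax [ 0.001  0.001 -1.   ] F [-0.1   0.55  5.37] M [0.12 0.01 0.02] gap 17.9 ff 30.0 j [-0.76  0.33  0.17  1.77 -0.06  1.05  1.13]
```

>>> carry_out(increments=[{"slide": [0, 0, 0.4], "twist": [0, 0, 0], "claw": -1}, {"slide": [0, 0, 0.9], "twist": [0, 0, 0], "claw": -1}, {"slide": [0, 0, 1.5], "twist": [0, 0, 0], "claw": -1}, {"slide": [0, -0.4, 2.1], "twist": [0, 0, 0], "claw": -1}, {"slide": [0.05, -1.1, 2.58], "twist": [0, 0, 0], "claw": -1}, {"slide": [0.1, -2.0, 2.58], "twist": [0, 0, -0.02], "claw": -1}, {"slide": [0.15, -3.0, 2.58], "twist": [0, 0, -0.05], "claw": -1}, {"slide": [0.2, -4.0, 2.58], "twist": [0, 0, -0.08], "claw": -1}, {"slide": [0.25, -5.0, 2.58], "twist": [0, 0, -0.112], "claw": -1}, {"slide": [0.286, -6.0, 2.58], "twist": [0, 0, -0.112], "claw": -1}, {"slide": [0.286, -6.9, 2.58], "twist": [0, 0, -0.112], "claw": -1}, {"slide": [0.286, -7.495, 2.58], "twist": [0, 0, -0.112], "claw": -1}])

```text
time_s: 4.17
tcp_pos: [510.9, 21.2, 169.6]
eef_rot: [0.023, -3.14, 0.002]
ft_force: [0.3, 0.4, -1.4]
finger_gap: 17.7
finger_force: 30.0
```

>>> carry_out(increments=[{"slide": [0, 0, -0.2], "twist": [0, 0, 0], "claw": -1}, {"slide": [0, 0, -0.45], "twist": [0, 0, 0], "claw": -1}, {"slide": [0, 0, -0.45], "twist": [0, 0, 0], "claw": -1}, {"slide": [0, 0, -0.45], "twist": [0, 0, 0], "claw": -1}])

```text
time_s: 4.5
tcp_pos: [510.9, 27.7, 150.8]
eef_rot: [0.034, -3.139, 0.0]
ft_force: [0.5, 0.4, -0.5]
finger_gap: 17.8
finger_force: 30.0
```

```bash
python3 - <<'E'
from h import *
st(); t=cam('top'); s=cam('scene')
a=cv2.resize(s[0][120:240,280:400],(500,500),interpolation=cv2.INTER_CUBIC)
b=cv2.resize(t[0][240:340,295:355],(300,500),interpolation=cv2.INTER_CUBIC)
cv2.imwrite('pics/a3.png',np.hstack([a,b]))
E
```

```text
t 4.5 tcp [510.9  27.7 150.8] yawY 0.0216 zax [-0.003 -0.    -1.   ] F [ 0.46  0.38 -0.47] M [ 0.06 -0.   -0.05] gap 17.8 ff 30.0 j [-0.48  0.08  0.39  1.89 -0.03  1.18  1.52]
```

View pics/a3.png

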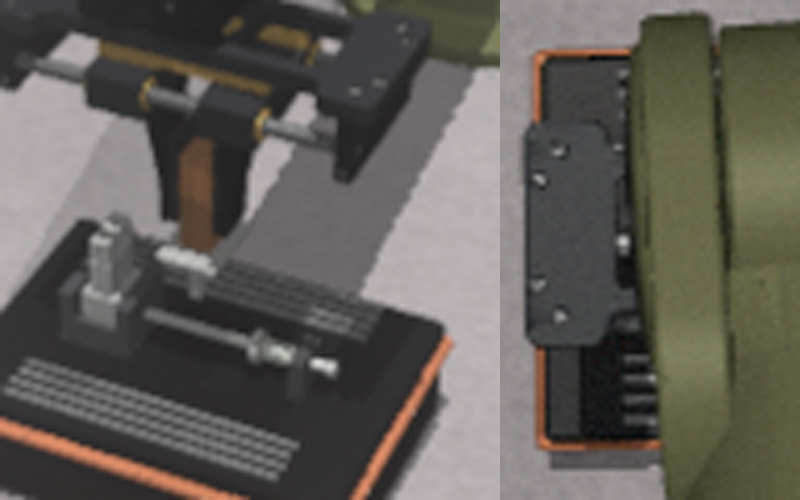

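The tines hang just short of the shaft at scene crop (195,298), with the flange at (155–215, 245–275). I'll compare that with the predicted projection.

```bash
python3 - <<'E'
from h import *
s=cam('scene'); st()
o=np.array([511.95,26.2,109.2]);R=Ro.from_euler('z',.018).as_matrix()
f=lambda p:((proj(s,o+R@np.array(p,float))-[280,120]+.4)*4.1667).round(0)
for n,p in dict(fl_pp=(22,16,28),fl_pm=(22,-16,28),fl_mp=(-22,16,28),fl_mm=(-22,-16,28),h_pp=(12,9,30),h_pm=(12,-9,30),h_mp=(-12,9,30),tip_p=(8,0,0),tip_m=(-8,0,0)).items(): print(n,f(p))
# silhouettes: bright flange blob & brown blob in the crop
im=s[0]; h=cv2.cvtColor(im,cv2.COLOR_BGR2HSV)
w=((im.min(2)>120)&(h[...,1]<40)).astype(np.uint8)[172:196,314:334]
print(w)
E
```

```text
t 4.65 tcp [512.   27.5 152.2] yawY 0.0215 zax [-0.  0. -1.] F [-0.12  0.63 -0.97] M [ 0.07  0.01 -0.05] gap 17.8 ff 30.0 j [-0.48  0.07  0.39  1.89 -0.03  1.18  1.52]
fl_pp [212. 276.]
fl_pm [152. 258.]
fl_mp [250. 225.]
fl_mm [191. 208.]
h_pp [208. 257.]
h_pm [174. 247.]
h_mp [229. 229.]
tip_p [194. 296.]
tip_m [208. 277.]
[[1 1 1 1 0 0 0 0 0 0 0 0 0 0 0 0 0 0 0 0]
 [1 1 1 1 1 1 1 0 0 0 0 0 0 0 0 0 0 0 0 0]
 [1 1 1 1 1 1 1 1 0 0 0 0 0 0 0 0 0 0 0 0]
 [1 1 1 1 1 1 1 1 0 0 0 0 0 0 0 0 0 0 0 0]
 [1 1 1 1 1 1 1 0 0 0 0 0 0 0 0 0 0 0 0 0]
 [0 0 0 0 0 0 0 0 0 0 0 0 0 0 0 0 0 0 0 0]
 [0 0 0 0 0 0 1 0 0 0 0 0 0 0 0 0 0 0 0 0]
 [0 0 0 0 0 1 1 1 1 1 0 0 0 0 0 0 0 0 0 0]
 [0 0 0 0 1 1 1 1 1 1 1 1 1 0 0 0 0 0 0 0]
 [0 0 0 0 1 1 1 1 1 1 1 1 1 1 1 1 0 0 0 0]
 [0 0 0 0 0 1 1 1 1 1 1 1 1 1 1 1 1 0 0 0]
 [0 0 0 0 0 0 0 0 1 1 1 1 1 1 1 1 1 0 0 0]
 [0 0 0 0 0 0 0 0 0 0 0 1 1 1 1 1 1 1 0 0]
 [0 0 0 0 0 0 0 0 0 0 0 0 0 0 0 1 1 1 0 0]
 [0 0 0 0 0 0 0 0 0 0 0 0 0 0 0 0 0 0 0 0]
 [0 0 0 0 0 0 0 0 0 0 0 0 0 0 0 0 0 0 0 0]
 [0 0 0 0 0 0 0 0 0 0 0 0 0 0 0 0 0 0 0 0]
 [0 0 0 0 0 0 0 0 0 0 0 0 0 0 0 0 0 0 0 0]
 [0 0 0 0 0 0 0 0 0 0 0 0 0 0 0 0 0 0 0 0]
 [0 0 0 0 0 0 0 0 0 0 0 0 0 0 0 0 0 0 0 0]
 [0 0 0 0 0 0 0 0 0 0 0 0 0 0 0 0 0 0 0 0]
 [0 0 0 0 0 0 0 0 0 0 0 0 0 0 0 0 0 0 0 0]
 [0 0 0 0 0 0 0 0 0 0 0 0 0 0 0 0 0 0 0 0]
 [0 0 0 0 0 0 0 0 0 0 0 0 0 0 0 0 0 0 0 0]]
```

>>> carry_out(increments=[{"slide": [0, 0, -0.2], "twist": [0, 0, 0], "claw": -1}, {"slide": [0, 0, -0.4], "twist": [0, 0, 0], "claw": -1}, {"slide": [0, 0, -0.48], "twist": [0, 0, 0], "claw": -1}, {"slide": [0, 0, -0.48], "twist": [0, 0, 0], "claw": -1}, {"slide": [0, 0, -0.48], "twist": [0, 0, 0], "claw": -1}])

```text
time_s: 5.07
tcp_pos: [511.6, 26.1, 132.5]
eef_rot: [0.03, -3.141, 0.0]
ft_force: [-0.1, -0.6, -0.6]
finger_gap: 18.0
finger_force: 30.0
```

```bash
python3 - <<'E'
from h import *
s=cam('scene'); st()
o=np.array([511.95,26.2,90]);R=Ro.from_euler('z',.018).as_matrix();c=np.array([512,23.2,0])
x0,y0,k=297,165,10
f=lambda p,o=o:(proj(s,o+R@np.array(p,float))-[x0,y0]+.5)*k
im=cv2.resize(s[0][y0:y0+50,x0:x0+75],None,fx=k,fy=k,interpolation=cv2.INTER_CUBIC)
for a,b in [((22,-16,28),(22,16,28)),((10,0,0),(10,0,15)),((6.5,3,0),(10,3,0)),((-10,3,0),(-6.5,3,0)),((22,16,26),(-22,16,26))]: cv2.line(im,tuple(f(a).astype(int)),tuple(f(b).astype(int)),(0,0,255),1)
for a,b in [((3,-28,81),(3,35,81)),((-3,-28,81),(-3,35,81)),((21,-28,97),(-21,-28,97)),((13,63,89),(-13,63,89)),((13,55,89),(-13,55,89))]: cv2.line(im,tuple(f(a,c).astype(int)),tuple(f(b,c).astype(int)),(0,255,0),1)
cv2.imwrite('pics/a4.png',im)
E
```

```text
t 5.12 tcp [512.   26.1 132.9] yawY 0.0192 zax [-0. -0. -1.] F [-0.02  0.5  -0.86] M [-0.01  0.04  0.  ] gap 18.1 ff 30.0 j [-0.47  0.09  0.39  1.92 -0.04  1.14  1.52]
```

View pics/a4.png

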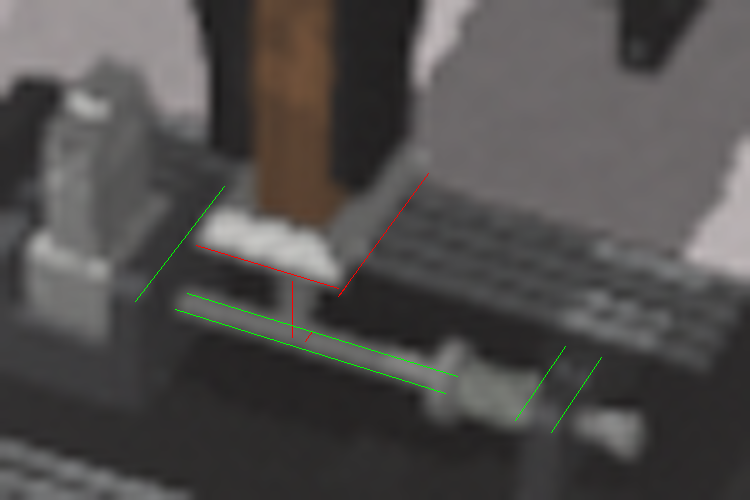

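The overlay (red is the fork as predicted, green the charger) fits to about 1 px. The fork may sit 1–2 mm towards −x or a little high, so I'll nudge +x 1 mm and lower gently.

>>> carry_out(increments=[{"slide": [0.025, 0, -0.05], "twist": [0, 0, 0], "claw": -1}, {"slide": [0.025, 0, -0.1], "twist": [0, 0, 0], "claw": -1}, {"slide": [0.025, 0, -0.15], "twist": [0, 0, 0], "claw": -1}, {"slide": [0.025, 0, -0.2], "twist": [0, 0, 0], "claw": -1}, {"slide": [0.025, 0, -0.25], "twist": [0, 0, 0], "claw": -1}, {"slide": [0.025, 0, -0.25], "twist": [0, 0, 0], "claw": -1}])

```text
time_s: 5.62
tcp_pos: [512.6, 26.1, 122.5]
eef_rot: [0.03, -3.141, 0.0]
ft_force: [0.7, -0.2, -1.6]
finger_gap: 18.1
finger_force: 30.0
```

```bash
python3 - <<'E'
from h import *
st()
E
```

```text
t 5.62 tcp [512.6  26.1 122.5] yawY 0.0192 zax [-0.001 -0.    -1.   ] F [ 0.7  -0.23 -1.63] M [-0.    0.03  0.06] gap 18.1 ff 30.0 j [-0.47  0.11  0.39  1.92 -0.04  1.12  1.53]
```

>>> carry_out(increments=[{"slide": [0, 0, -0.05], "twist": [0, 0, 0], "claw": -1}, {"slide": [0, 0, -0.09], "twist": [0, 0, 0], "claw": -1}, {"slide": [0, 0, -0.13], "twist": [0, 0, 0], "claw": -1}, {"slide": [0, 0, -0.18], "twist": [0, 0, 0], "claw": -1}, {"slide": [0, 0, -0.18], "twist": [0, 0, 0], "claw": -1}])

```text
time_s: 6.03
tcp_pos: [512.7, 26.1, 115.3]
eef_rot: [0.03, -3.141, 0.0]
ft_force: [0.3, -0.3, -0.9]
finger_gap: 17.7
finger_force: 30.0
```

```bash
python3 - <<'E'
from h import *
s=cam('scene'); st()
im=cv2.resize(s[0][165:215,297:372],None,fx=10,fy=10,interpolation=cv2.INTER_CUBIC)
im=np.clip(im*1.6,0,255).astype(np.uint8)
cv2.imwrite('pics/a5.png',im)
E
```

```text
t 6.08 tcp [512.8  26.2 115.5] yawY 0.0192 zax [-0. -0. -1.] F [ 0.28 -0.   -1.89] M [ 0.02  0.04 -0.03] gap 17.9 ff 30.0 j [-0.47  0.11  0.39  1.93 -0.05  1.11  1.53]
```

View pics/a5.png

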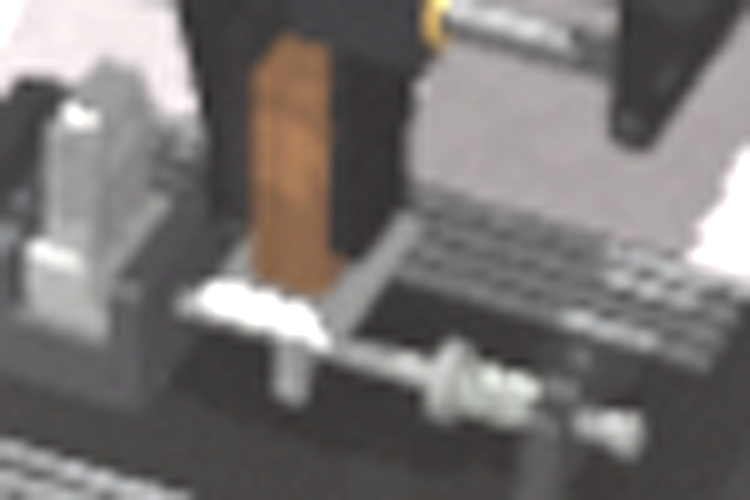

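The front tine is seen in front of the shaft with its tip below it at crop (290,405), and no force has built up, so the fork straddles the bar. Now I'll advance towards the collar.

>>> carry_out(increments=[{"slide": [0, 0.05, 0], "twist": [0, 0, 0], "claw": -1}, {"slide": [0, 0.1, 0], "twist": [0, 0, 0], "claw": -1}, {"slide": [0, 0.15, 0], "twist": [0, 0, 0], "claw": -1}, {"slide": [0, 0.2, 0], "twist": [0, 0, 0], "claw": -1}, {"slide": [-0.005, 0.25, 0], "twist": [0, 0, 0], "claw": -1}, {"slide": [-0.005, 0.3, 0], "twist": [0, 0, 0], "claw": -1}, {"slide": [-0.005, 0.35, 0], "twist": [0, 0, 0], "claw": -1}, {"slide": [-0.005, 0.4, 0], "twist": [0, 0, 0], "claw": -1}, {"slide": [-0.01, 0.45, 0], "twist": [0, 0, 0], "claw": -1}, {"slide": [-0.01, 0.5, 0], "twist": [0, 0, 0], "claw": -1}, {"slide": [-0.01, 0.5, 0], "twist": [0, 0, 0], "claw": -1}])

```text
time_s: 7.0
tcp_pos: [512.6, 46.8, 115.8]
eef_rot: [-0.031, 3.141, 0.0]
ft_force: [0.5, 0.2, -1.9]
finger_gap: 18.0
finger_force: 30.0
```

>>> carry_out(increments=[{"slide": [0, 0.04, 0], "twist": [0, 0, 0], "claw": -1}, {"slide": [0, 0.08, 0], "twist": [0, 0, 0], "claw": -1}, {"slide": [0, 0.08, 0], "twist": [0, 0, 0], "claw": -1}])

```text
time_s: 7.25
tcp_pos: [512.6, 49.8, 115.8]
eef_rot: [-0.031, 3.141, 0.0]
ft_force: [0.1, -0.7, -1.0]
finger_gap: 17.7
finger_force: 30.0
```

>>> carry_out(increments=[{"slide": [0, 0.04, 0], "twist": [0, 0, 0], "claw": -1}, {"slide": [0, 0.08, 0], "twist": [0, 0, 0], "claw": -1}, {"slide": [0, 0.08, 0], "twist": [0, 0, 0], "claw": -1}])

```text
time_s: 7.5
tcp_pos: [512.6, 53.0, 115.8]
eef_rot: [0.031, -3.141, -0.0]
ft_force: [-0.7, -0.3, -0.2]
finger_gap: 17.8
finger_force: 30.0
```

>>> carry_out(increments=[{"slide": [0, 0.025, 0], "twist": [0, 0, 0], "claw": -1}, {"slide": [0, 0.05, 0], "twist": [0, 0, 0], "claw": -1}, {"slide": [0, 0.05, 0], "twist": [0, 0, 0], "claw": -1}])

```text
time_s: 7.75
tcp_pos: [512.6, 54.1, 115.8]
eef_rot: [0.03, -3.141, 0.001]
ft_force: [-0.1, -1.7, -0.9]
finger_gap: 17.5
finger_force: 30.0
```

>>> carry_out(increments=[{"slide": [0, 0.025, 0], "twist": [0, 0, 0], "claw": -1}, {"slide": [0, 0.05, 0], "twist": [0, 0, 0], "claw": -1}, {"slide": [0, 0.05, 0], "twist": [0, 0, 0], "claw": -1}])

```text
time_s: 8.0
tcp_pos: [512.6, 55.5, 115.8]
eef_rot: [0.029, -3.141, 0.002]
ft_force: [0.8, -4.7, 0.5]
finger_gap: 18.2
finger_force: 30.0
```

>>> carry_out(increments=[{"slide": [0, 0.03, 0], "twist": [0, 0, 0], "claw": -1}, {"slide": [0, 0.06, 0], "twist": [0, 0, 0], "claw": -1}, {"slide": [0, 0.09, 0], "twist": [0, 0, 0], "claw": -1}, {"slide": [0, 0.1, 0], "twist": [0, 0, 0], "claw": -1}])

```text
time_s: 8.33
tcp_pos: [512.5, 60.6, 115.8]
eef_rot: [0.03, -3.141, 0.0]
ft_force: [-0.5, -4.6, -0.4]
finger_gap: 18.0
finger_force: 30.0
```

>>> carry_out(increments=[{"slide": [0, 0.03, 0], "twist": [0, 0, 0], "claw": -1}, {"slide": [0, 0.06, 0], "twist": [0, 0, 0], "claw": -1}, {"slide": [0, 0.08, 0], "twist": [0, 0, 0], "claw": -1}, {"slide": [0, 0.08, 0], "twist": [0, 0, 0], "claw": -1}])

```text
time_s: 8.67
tcp_pos: [512.4, 63.8, 115.7]
eef_rot: [0.031, -3.141, 0.0]
ft_force: [0.0, -4.1, 0.4]
finger_gap: 17.9
finger_force: 30.0
```

```bash
python3 - <<'E'
from h import *
st()
s=cam('scene')
im=cv2.resize(s[0][150:215,290:380],None,fx=8,fy=8,interpolation=cv2.INTER_CUBIC)
im=np.clip(im*1.6,0,255).astype(np.uint8)
cv2.imwrite('pics/a6.png',im)
h0=cv2.cvtColor(s[0][160:200,296:316],cv2.COLOR_BGR2GRAY); print(h0[:,6:16:2].T)
E
```

```text
t 8.67 tcp [512.4  63.8 115.7] yawY 0.0195 zax [-0. -0. -1.] F [ 0.02 -4.08  0.37] M [-1.25  0.23  0.04] gap 17.9 ff 30.0 j [-0.51  0.12  0.36  1.92 -0.05  1.11  1.46]
[[115 154 173 175 176 175 176 176 177 176 175 175 141  78  50  50  51  59
   64  74  87  94  95  97  87  77  78  88  99 101 112 115 109 108 109 108
  101  88  71  61]
 [173 171 170 171 175 177 175 176 175 174 175 176 179 131  57  67  91 105
  105  96  96 100 101  98  97 100  99  97  97 102 103 100  99  98  98  97
   97  92  80  67]
 [173 171 169 169 172 175 174 169 157 151 152 150 142 122 105 102 101 101
  106 103  99  99  99 101  98  98  99 101 105 106 112 155 149 117 116 116
  114 110  96  75]
 [176 175 167 164 165 158 152 151 150 149 145 120 101  99 101 101 101 100
   97  95  93  92  87  85  83  81  82  83  85  90  97 143 140  99  76  61
   63  63  62  62]
 [151 157 149 150 151 152 151 151 152 151 148 126 103 100  99  99  93  91
   95  98  95  88  82  83  84  85  87  93  96  92  76  69  81  86  78  63
   58  59  59  58]]
```

>>> carry_out(increments=[{"slide": [0, 0.02, 0], "twist": [0, 0, 0], "claw": -1}, {"slide": [0, 0.04, 0], "twist": [0, 0, 0], "claw": -1}, {"slide": [0, 0.04, 0], "twist": [0, 0, 0], "claw": -1}])

```text
time_s: 8.97
tcp_pos: [512.4, 65.3, 115.8]
eef_rot: [0.03, -3.141, 0.0]
ft_force: [-1.1, -4.2, -0.0]
finger_gap: 17.9
finger_force: 30.0
```

```bash
cat > l.py <<'E'
from h import *
st()
s=cam('scene'); h0=cv2.cvtColor(s[0][150:200,302:312],cv2.COLOR_BGR2GRAY); print(h0[5:30,[4,6]].T)
E
python3 l.py
```

```text
t 8.97 tcp [512.4  65.3 115.8] yawY 0.0192 zax [-0. -0. -1.] F [-1.07 -4.15 -0.  ] M [-1.29  0.23  0.06] gap 17.9 ff 30.0 j [-0.52  0.12  0.36  1.92 -0.05  1.11  1.45]
[[ 98 102  77 130 169 174 171 169 169 172 176 175 169 166 158 151 150 143
  122 104 103 102 101 106 103]
 [115 116  91  81 143 176 175 172 167 164 166 159 151 150 149 137 113  99
  101 100 101 101 100  96  94]]
```

>>> carry_out(increments=[{"slide": [0, 0.02, 0], "twist": [0, 0, 0], "claw": -1}, {"slide": [0, 0.04, 0], "twist": [0, 0, 0], "claw": -1}, {"slide": [0, 0.04, 0], "twist": [0, 0, 0], "claw": -1}])

```text
time_s: 9.27
tcp_pos: [512.3, 66.8, 115.7]
eef_rot: [0.03, -3.141, 0.0]
ft_force: [-1.3, -4.8, 0.7]
finger_gap: 17.8
finger_force: 30.0
```

```bash
python3 l.py
```

```text
t 9.27 tcp [512.3  66.8 115.7] yawY 0.0192 zax [-0.001 -0.    -1.   ] F [-1.29 -4.85  0.74] M [-1.24  0.29  0.01] gap 17.8 ff 30.0 j [-0.52  0.12  0.36  1.92 -0.05  1.11  1.45]
[[ 83  86  71 130 169 173 171 169 169 173 176 175 174 169 166 158 150 141
  120 104 102 101 102 105 101]
 [112 117  91  81 142 176 175 172 172 169 166 159 152 149 149 135 111 101
  101 101 101 101  98  96  92]]
```

>>> carry_out(increments=[{"slide": [0, 0.015, 0], "twist": [0, 0, 0], "claw": -1}, {"slide": [0, 0.03, 0], "twist": [0, 0, 0], "claw": -1}, {"slide": [0, 0.03, 0], "twist": [0, 0, 0], "claw": -1}])

```text
time_s: 9.57
tcp_pos: [512.3, 68.4, 115.8]
eef_rot: [0.031, -3.141, -0.0]
ft_force: [-1.5, -4.9, 1.2]
finger_gap: 18.0
finger_force: 30.0
```

```bash
python3 l.py
```

```text
t 9.57 tcp [512.3  68.4 115.8] yawY 0.0195 zax [-0.  0. -1.] F [-1.49 -4.94  1.15] M [-1.21  0.37  0.08] gap 18.0 ff 30.0 j [-0.52  0.12  0.36  1.92 -0.05  1.11  1.45]
[[ 67  68  67  98 152 173 171 169 152 119 101 100 100 100 100  98  93  90
   90  91  88  87  85  85  87]
 [ 77  96  89  82 143 176 174 172 172 145 107 101  99  95  91  92  95  98
   96  89  85  86  86  86  87]]
```

>>> carry_out(increments=[{"slide": [0, 0.01, 0], "twist": [0, 0, 0], "claw": -1}, {"slide": [0, 0.02, 0], "twist": [0, 0, 0], "claw": -1}, {"slide": [0, 0.02, 0], "twist": [0, 0, 0], "claw": -1}])

```text
time_s: 9.87
tcp_pos: [512.3, 69.1, 115.7]
eef_rot: [0.03, -3.141, -0.0]
ft_force: [-1.5, -4.8, 0.3]
finger_gap: 17.9
finger_force: 30.0
```

```bash
python3 l.py
```

```text
t 9.87 tcp [512.3  69.1 115.7] yawY 0.0194 zax [-0.  0. -1.] F [-1.49 -4.84  0.35] M [-1.23  0.48  0.08] gap 17.9 ff 30.0 j [-0.52  0.12  0.36  1.92 -0.05  1.11  1.45]
[[ 68  70  66  69 125 164 171 169 169 157 124 101 100 100 102 101 103 100
   95  93  93  92  94  95  95]
 [ 76  94  88  83 143 176 174 171 172 144 106 100 100 100  98  93  92  95
   99  95  89  85  85  85  86]]
```

The link sprang up (its top rose about 9 px) with the push at 5 N. Next I back the fork off and lift it.

>>> carry_out(increments=[{"slide": [0, -0.12, 0], "twist": [0, 0, 0], "claw": -1}, {"slide": [0, -0.24, 0], "twist": [0, 0, 0], "claw": -1}, {"slide": [0, -0.36, 0], "twist": [0, 0, 0], "claw": -1}, {"slide": [0, -0.48, 0], "twist": [0, 0, 0], "claw": -1}, {"slide": [0, -0.58, 0], "twist": [0, 0, 0], "claw": -1}, {"slide": [0, -0.65, 0], "twist": [0, 0, 0], "claw": -1}, {"slide": [0, -0.65, 0], "twist": [0, 0, 0], "claw": -1}, {"slide": [0, -0.65, 0.2], "twist": [0, 0, 0], "claw": -1}, {"slide": [0, -0.65, 0.5], "twist": [0, 0, 0], "claw": -1}, {"slide": [0, -0.65, 0.9], "twist": [0, 0, 0], "claw": -1}, {"slide": [0, -0.65, 1.3], "twist": [0, 0, 0], "claw": -1}, {"slide": [0, -0.65, 1.6], "twist": [0, 0, 0], "claw": -1}])

```text
time_s: 10.92
tcp_pos: [513.5, 43.5, 182.5]
eef_rot: [-0.031, 3.139, 0.002]
ft_force: [0.5, 0.6, -0.9]
finger_gap: 17.8
finger_force: 30.0
```

```bash
python3 l.py
```

```text
t 10.92 tcp [513.5  43.5 182.5] yawY 0.0197 zax [ 0.003  0.001 -1.   ] F [ 0.5   0.64 -0.88] M [ 0.02 -0.04 -0.01] gap 17.8 ff 30.0 j [-0.5   0.05  0.38  1.85 -0.02  1.24  1.47]
[[147 148 151 151 151 150 148 147 147 130 108 101 123 119 101 137 154 130
  118 111  96  96 102 106 107]
 [150 151 151 150 151 152 151 148 149 131 105 100 138 137 102  94  94  97
   98  97  90  85  85  86  86]]
```

>>> carry_out(increments=[{"slide": [0, 0.4, 0], "twist": [0, 0, 0], "claw": -1}, {"slide": [-0.05, 1.1, 0], "twist": [0, 0, 0.02], "claw": -1}, {"slide": [-0.1, 2.0, 0], "twist": [0, 0, 0.04], "claw": -1}, {"slide": [-0.15, 3.0, 0], "twist": [0, 0, 0.06], "claw": -1}, {"slide": [-0.2, 4.0, 0], "twist": [0, 0, 0.08], "claw": -1}, {"slide": [-0.25, 5.0, 0], "twist": [0, 0, 0.1], "claw": -1}, {"slide": [-0.289, 5.9, 0], "twist": [0, 0, 0.112], "claw": -1}, {"slide": [-0.289, 6.6, 0], "twist": [0, 0, 0.112], "claw": -1}, {"slide": [-0.289, 7.0, 0], "twist": [0, 0, 0.112], "claw": -1}, {"slide": [-0.289, 7.09, 0], "twist": [0, 0, 0.112], "claw": -1}, {"slide": [-0.289, 7.09, -0.4], "twist": [0, 0, 0.112], "claw": -1}, {"slide": [-0.289, 7.09, -0.9], "twist": [0, 0, 0.112], "claw": -1}])

```text
time_s: 11.97
tcp_pos: [503.0, 325.5, 145.3]
eef_rot: [-0.203, 3.131, 0.001]
ft_force: [-0.5, -0.8, -0.6]
finger_gap: 17.8
finger_force: 30.0
```

>>> carry_out(increments=[{"slide": [0, 0, -0.3], "twist": [0, 0, 0], "claw": -1}, {"slide": [0, 0, -0.6], "twist": [0, 0, 0], "claw": -1}, {"slide": [0, 0, -0.6], "twist": [0, 0, 0], "claw": -1}])

```text
time_s: 12.22
tcp_pos: [500.0, 324.1, 117.1]
eef_rot: [0.203, -3.131, 0.005]
ft_force: [-0.9, -0.5, -0.3]
finger_gap: 17.4
finger_force: 30.0
```

```bash
python3 - <<'E'
from h import *
st(); s=cam('scene')
c=np.array([502,327,0]);R=Ro.from_euler('z',.13).as_matrix()
im=cv2.resize(s[0][200:300,420:540],None,fx=5,fy=5,interpolation=cv2.INTER_CUBIC)
cv2.imwrite('pics/a7.png',im)
E
```

```text
t 12.22 tcp [500.  324.1 117.1] yawY 0.1294 zax [-0.004 -0.003 -1.   ] F [-0.86 -0.47 -0.3 ] M [-0.03  0.08 -0.02] gap 17.4 ff 30.0 j [-0.76  0.28  0.17  1.72 -0.05  1.15  1.12]
```

View pics/a7.png

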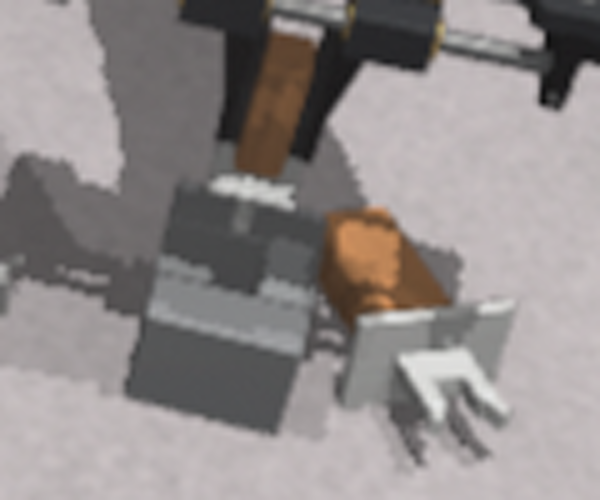

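The fork hangs upright over the stand, its flange at (255,190) above the opening. I'll lower it step by step.

>>> carry_out(increments=[{"slide": [0, 0, -0.2], "twist": [0, 0, 0], "claw": -1}, {"slide": [0, 0, -0.4], "twist": [0, 0, 0], "claw": -1}, {"slide": [0, 0, -0.6], "twist": [0, 0, 0], "claw": -1}, {"slide": [0, 0, -0.75], "twist": [0, 0, 0], "claw": -1}, {"slide": [0, 0, -0.85], "twist": [0, 0, 0], "claw": -1}, {"slide": [0, 0, -0.85], "twist": [0, 0, 0], "claw": -1}])

```text
time_s: 12.77
tcp_pos: [500.3, 326.2, 84.5]
eef_rot: [0.206, -3.133, 0.002]
ft_force: [-0.6, -0.1, -0.5]
finger_gap: 17.8
finger_force: 30.0
```

>>> carry_out(increments=[{"slide": [0, 0, -0.15], "twist": [0, 0, 0], "claw": -1}, {"slide": [0, 0, -0.3], "twist": [0, 0, 0], "claw": -1}, {"slide": [0, 0, -0.4], "twist": [0, 0, 0], "claw": -1}, {"slide": [0, 0, -0.44], "twist": [0, 0, 0], "claw": -1}, {"slide": [0, 0, -0.45], "twist": [0, 0, 0], "claw": -1}])

```text
time_s: 13.18
tcp_pos: [500.7, 326.5, 67.9]
eef_rot: [0.206, -3.134, 0.0]
ft_force: [-2.6, -1.1, 3.8]
finger_gap: 17.8
finger_force: 30.0
```

```bash
python3 l.py
```

```text
t 13.18 tcp [500.7 326.5  67.9] yawY 0.1313 zax [-0.001 -0.    -1.   ] F [-2.57 -1.12  3.84] M [-0.24  0.42  0.02] gap 17.8 ff 30.0 j [-0.76  0.33  0.16  1.76 -0.06  1.05  1.13]
[[179 180 183 184 185 182 180 178 178 194 218 224 222 222 221 218 196 152
  131 122 109 108 113 118 117]
 [183 183 184 183 183 185 185 181 181 194 215 222 221 207 173 129 104 104
  113 121 111  99  99 100  99]]
```

>>> carry_out(increments=[{"slide": [0, 0, 0], "twist": [0, 0, 0], "claw": -0.5}, {"slide": [0, 0, 0], "twist": [0, 0, 0], "claw": -0.4}, {"slide": [0, 0, 0], "twist": [0, 0, 0], "claw": -0.3}, {"slide": [0, 0, 0], "twist": [0, 0, 0], "claw": -0.2}, {"slide": [0, 0, 0], "twist": [0, 0, 0], "claw": -0.2}, {"slide": [0, 0, 0.3], "twist": [0, 0, 0], "claw": -0.2}, {"slide": [0, 0, 0.7], "twist": [0, 0, 0], "claw": -0.2}, {"slide": [0, 0, 1.3], "twist": [0, 0, 0], "claw": -0.2}, {"slide": [0, 0, 2.0], "twist": [0, 0, 0], "claw": -0.2}, {"slide": [0, 0, 2.8], "twist": [0, 0, 0], "claw": -0.2}, {"slide": [0, 0, 3.4], "twist": [0, 0, 0], "claw": -0.2}, {"slide": [0, 0, 3.4], "twist": [0, 0, 0], "claw": -0.2}])

```text
time_s: 14.23
tcp_pos: [503.9, 328.4, 211.3]
eef_rot: [-0.205, 3.125, 0.01]
ft_force: [0.4, 1.1, 0.0]
finger_gap: 34.9
finger_force: 0.0
```

```bash
python3 - <<'E'
from h import *
st(); s=cam('scene'); t=cam('top')
r=lambda i,y,x,h,w:cv2.resize(i[y:y+h,x:x+w],(400,300),interpolation=cv2.INTER_CUBIC)
M=np.vstack([np.hstack([r(s[0],200,430,75,100),r(s[0],145,280,60,80)]),np.hstack([r(t[0],255,175,75,100),r(t[0],258,350,60,80)])])
cv2.imwrite('pics/a8.png',M)
E
```

```text
t 14.23 tcp [503.9 328.4 211.3] yawY 0.131 zax [ 0.009  0.007 -1.   ] F [0.39 1.1  0.03] M [ 0.04 -0.02  0.03] gap 34.9 ff 0.0 j [-0.77  0.21  0.17  1.61 -0.04  1.31  1.11]
```

View pics/a8.png

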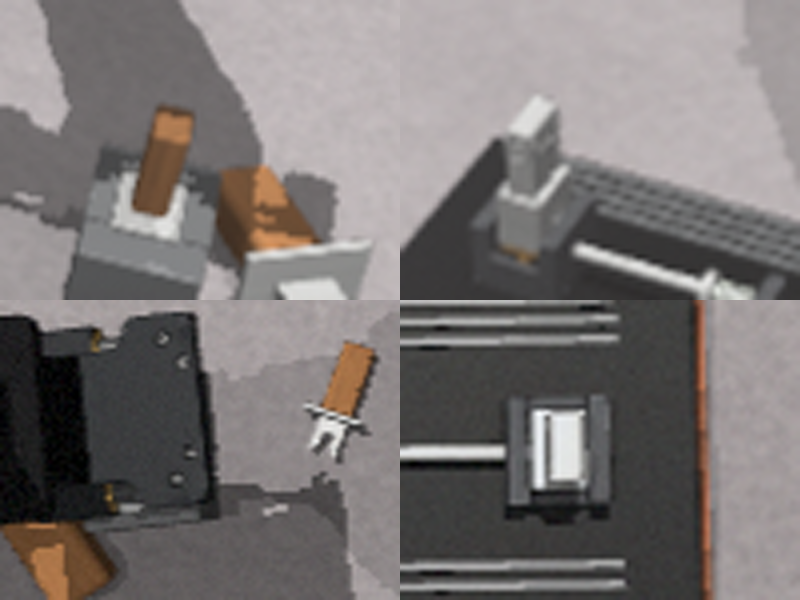

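The fork stands upright in its stand. The link is up in its socket with the bar sprung back below it, and its eye is at top px (383,288).

```bash
python3 - <<'E'
from h import *
t=cam('top');s=cam('scene')
print(onz(t,((567-400)/5+349.6,(448-300)/5+257.6),146), tri([t,s],[((567-400)/5+349.6,(448-300)/5+257.6),((543-400)/5+279.6,118/5+144.6)]))
E
```

```text
[512.99265076 -24.53286765 146.        ] [511.82099035 -22.12508489 144.73513841]
```

>>> carry_out(increments=[{"slide": [0, -0.5, 0], "twist": [0, 0, 0], "claw": -0.2}, {"slide": [0.02, -1.3, 0], "twist": [0, 0, 0], "claw": -0.2}, {"slide": [0.05, -2.3, 0], "twist": [0, 0, -0.02], "claw": -0.2}, {"slide": [0.1, -3.3, 0], "twist": [0, 0, -0.04], "claw": -0.2}, {"slide": [0.15, -4.3, 0], "twist": [0, 0, -0.06], "claw": -0.2}, {"slide": [0.2, -5.3, 0], "twist": [0, 0, -0.08], "claw": -0.2}, {"slide": [0.25, -6.3, 0], "twist": [0, 0, -0.1], "claw": -0.2}, {"slide": [0.29, -7.2, 0], "twist": [0, 0, -0.112], "claw": -0.2}, {"slide": [0.29, -8.0, 0], "twist": [0, 0, -0.112], "claw": -0.2}, {"slide": [0.29, -8.5, 0], "twist": [0, 0, -0.112], "claw": -0.2}, {"slide": [0.29, -8.78, 0], "twist": [0, 0, -0.112], "claw": -0.2}, {"slide": [0.29, -8.78, 0], "twist": [0, 0, -0.112], "claw": -0.2}])

```text
time_s: 15.43
tcp_pos: [511.8, -27.4, 202.9]
eef_rot: [0.023, -3.14, 0.001]
ft_force: [1.0, 0.1, -0.3]
finger_gap: 34.8
finger_force: 0.0
```

>>> carry_out(increments=[{"slide": [0, 0, -0.3], "twist": [0, 0, 0], "claw": -0.2}, {"slide": [0, 0, -0.7], "twist": [0, 0, 0], "claw": -0.2}, {"slide": [0, 0, -1.1], "twist": [0, 0, 0], "claw": -0.2}, {"slide": [0, 0, -1.5], "twist": [0, 0, 0], "claw": -0.2}, {"slide": [0, 0, -1.9], "twist": [0, 0, 0], "claw": -0.2}, {"slide": [0, 0, -2.2], "twist": [0, 0, 0], "claw": -0.2}, {"slide": [0, 0, -2.4], "twist": [0, 0, 0], "claw": -0.2}, {"slide": [0, 0, -2.47], "twist": [0, 0, 0], "claw": -0.2}, {"slide": [0, 0, -2.47], "twist": [0, 0, 0], "claw": -0.2}, {"slide": [0, 0, -2.47], "twist": [0, 0, 0], "claw": -0.2}])

```text
time_s: 16.27
tcp_pos: [513.0, -24.2, 105.4]
eef_rot: [-0.031, 3.141, 0.0]
ft_force: [0.5, -0.8, -0.1]
finger_gap: 34.5
finger_force: 0.0
```

>>> carry_out(increments=[{"slide": [0, 0, 0], "twist": [0, 0, 0], "claw": -0.5}, {"slide": [0, 0, 0], "twist": [0, 0, 0], "claw": -0.6}, {"slide": [0, 0, 0], "twist": [0, 0, 0], "claw": -0.7}, {"slide": [0, 0, 0], "twist": [0, 0, 0], "claw": -0.8}, {"slide": [0, 0, 0], "twist": [0, 0, 0], "claw": -1}, {"slide": [0, 0, 0], "twist": [0, 0, 0], "claw": -1}, {"slide": [0, 0, 0], "twist": [0, 0, 0], "claw": -1}, {"slide": [0, 0, 0], "twist": [0, 0, 0], "claw": -1}], grip_force=15)

```text
time_s: 16.93
tcp_pos: [513.0, -24.5, 105.2]
eef_rot: [-0.03, 3.14, 0.0]
ft_force: [1.6, 0.7, 1.8]
finger_gap: 19.9
finger_force: 15.0
```

>>> carry_out(increments=[{"slide": [0, 0, 0.1], "twist": [0, 0, 0], "claw": -1}, {"slide": [0, 0, 0.2], "twist": [0, 0, 0], "claw": -1}, {"slide": [0, 0, 0.35], "twist": [0, 0, 0], "claw": -1}, {"slide": [0, 0, 0.5], "twist": [0, 0, 0], "claw": -1}, {"slide": [0, 0, 0.75], "twist": [0, 0, 0], "claw": -1}, {"slide": [0, 0, 1.0], "twist": [0, 0, 0], "claw": -1}, {"slide": [0, 0, 1.0], "twist": [0, 0, 0], "claw": -1}])

```text
time_s: 17.52
tcp_pos: [514.3, -24.7, 147.8]
eef_rot: [-0.03, 3.137, 0.001]
ft_force: [1.3, -0.0, -1.2]
finger_gap: 19.5
finger_force: 15.0
```

The gap of about 20 mm means the pad tips hold the top of the link's foot, not the plate. It is a square, flat grip and still usable, so I'll grip a bit harder and carry it smoothly to the tray.

>>> carry_out(increments=[{"slide": [0, -0.15, 0], "twist": [0, 0, 0], "claw": -1}, {"slide": [0, -0.5, 0], "twist": [0, 0, 0], "claw": -1}, {"slide": [-0.05, -1.1, 0], "twist": [0, 0, 0], "claw": -1}, {"slide": [-0.1, -1.8, 0], "twist": [0, 0, 0], "claw": -1}, {"slide": [-0.15, -2.6, 0], "twist": [0, 0, 0], "claw": -1}, {"slide": [-0.2, -3.4, 0], "twist": [0, 0, 0], "claw": -1}, {"slide": [-0.25, -4.2, 0], "twist": [0, 0, 0], "claw": -1}, {"slide": [-0.3, -5.0, 0], "twist": [0, 0, 0], "claw": -1}, {"slide": [-0.33, -5.8, 0], "twist": [0, 0, 0], "claw": -1}, {"slide": [-0.355, -6.5, 0], "twist": [0, 0, 0], "claw": -1}, {"slide": [-0.355, -7.1, 0], "twist": [0, 0, 0], "claw": -1}, {"slide": [-0.355, -7.4, 0], "twist": [0, 0, 0], "claw": -1}], grip_force=25)

```text
time_s: 18.52
tcp_pos: [496.6, -324.8, 144.7]
eef_rot: [0.023, -3.14, 0.003]
ft_force: [-0.6, -0.6, -1.0]
finger_gap: 20.0
finger_force: 25.0
```

>>> carry_out(increments=[{"slide": [0, -0.12, -0.1], "twist": [0, 0, 0], "claw": -1}, {"slide": [0, -0.12, -0.4], "twist": [0, 0, 0], "claw": -1}, {"slide": [0, -0.12, -0.8], "twist": [0, 0, 0], "claw": -1}, {"slide": [0, -0.12, -1.2], "twist": [0, 0, 0], "claw": -1}, {"slide": [0, -0.12, -1.6], "twist": [0, 0, 0], "claw": -1}, {"slide": [0, -0.12, -2.0], "twist": [0, 0, 0], "claw": -1}, {"slide": [0, -0.12, -2.3], "twist": [0, 0, 0], "claw": -1}, {"slide": [0, -0.12, -2.5], "twist": [0, 0, 0], "claw": -1}, {"slide": [0, -0.12, -2.5], "twist": [0, 0, 0], "claw": -1}, {"slide": [0, -0.12, -2.5], "twist": [0, 0, 0], "claw": -1}])

```text
time_s: 19.35
tcp_pos: [498.5, -324.6, 44.7]
eef_rot: [0.032, -3.141, -0.001]
ft_force: [0.3, 0.1, 0.5]
finger_gap: 19.5
finger_force: 25.0
```

```bash
python3 - <<'E'
from h import *
st(); s=cam('scene')
# where the link should be in the scene view; blue tray around, grey = link
p0=proj(s,(498.4,-325.4,26)); p1=proj(s,(498.4,-325.4,86)); print(p0,p1)
u,v=p0.astype(int); im=s[0][v-28:v+8,u-16:u+17].astype(int)
for r in im: print(''.join('b' if b-rr>35 else ('#' if max(b,g,rr)<70 else ('L' if max(b,g,rr)>=70 and b-rr<=35 else '.')) for b,g,rr in r))
E
```

```text
t 19.35 tcp [ 498.5 -324.6   44.7] yawY 0.0201 zax [-0.001  0.001 -1.   ] F [0.28 0.05 0.52] M [-0.01 -0.    0.05] gap 19.5 ff 25.0 j [ 0.02  0.41  0.62  1.8  -0.27  1.02  2.34]
[201.24591095 170.96890647] [196.7256912  150.49211925]
LLL##############################
###############LLL###############
##############LLLLL######LL######
##############LLLLLLL##LLLL######
##############LLLLLLLLLLLLL######
##############LLLLLLLLLLLLL######
L#############LLLL#LLLLLLL#######
L##############LL#####LLLL#######
LL########L###########LLLL#######
LL#######LLLL#########LbLbbL#####
LL######LLLLL#########Lbbbbb#####
LLL####LLLLLL#########Lbbbbb#####
LLL####LLLLLL#########Lbbbbb#####
LLLL###LLLLLL#########LbbbbbL####
LLLL###LLLLLLL########Lbbbbbb####
LLbb###LLLLLLL#########bbbbbbbL#L
LbbL####LLLLLL#########bbbbbbbbbb
bbbbL###LLLLLL#########bbbbbbbbbb
bbbbL###LLLLLL#########Lbbbbbbbbb
bbbbL###LLLLLLL########Lbbbbbbbbb
bbbbL####LLLLLL#########bbbbbbbbb
bbbbbL###LLLLLL#########bbbbbbbbb
bbbbbb##LLLLLLLL#######Lbbbbbbbbb
bbbbbbLLLLLLLLLL#######bbbbbbbbbb
bbbbbbbLLLLLLLLL######Lbbbbbbbbbb
bbbbbbbbLLLLLLLL#####LLLbbbbbbbbb
bbbbbbbbLLLLLLLLL###LLLLbbbbbbbbb
bbbbbbbbLLLLLLLLLLLLLLLLbbbbbbbbb
bbbbbbbbbLLLLLLLLLLLLLLbbbbbbbbbb
bbbbbbbbbLLLLLLLLLLLLLbbbbbbbbbbb
bbbbbbbbbLLLLLLLLLLLLbbbbbbbbbbbb
bbbbbbbbbLLLLLLLLLLbbbbbbbbbbbbbb
bbbbbbbbbbLLLLLLLLbbbbbbbbbbbbbbb
bbbbbbbbbbbbbbLLLbbbbbbbbbbbbbbbb
bbbbbbbbbbbbbbbbbbbbbbbbbbbbbbbbb
bbbbbbbbbbbbbbbbbbbbbbbbbbbbbbbbb
```

The pixel map shows the link upright between the fingers. I'll lower it to contact.

>>> carry_out(increments=[{"slide": [0, 0, -0.15], "twist": [0, 0, 0], "claw": -1}, {"slide": [0, 0, -0.3], "twist": [0, 0, 0], "claw": -1}, {"slide": [0, 0, -0.4], "twist": [0, 0, 0], "claw": -1}, {"slide": [0, 0, -0.45], "twist": [0, 0, 0], "claw": -1}, {"slide": [0, 0, -0.45], "twist": [0, 0, 0], "claw": -1}, {"slide": [0, 0, -0.45], "twist": [0, 0, 0], "claw": -1}])

```text
time_s: 19.9
tcp_pos: [498.3, -325.4, 26.8]
eef_rot: [0.03, -3.141, -0.0]
ft_force: [-0.6, -0.0, -0.7]
finger_gap: 19.6
finger_force: 25.0
```

>>> carry_out(increments=[{"slide": [0, 0, -0.02], "twist": [0, 0, 0], "claw": -1}, {"slide": [0, 0, -0.04], "twist": [0, 0, 0], "claw": -1}, {"slide": [0, 0, -0.04], "twist": [0, 0, 0], "claw": -1}])

```text
time_s: 20.15
tcp_pos: [498.5, -325.4, 25.4]
eef_rot: [-0.03, 3.141, 0.0]
ft_force: [0.1, 0.2, -0.1]
finger_gap: 19.6
finger_force: 25.0
```

>>> carry_out(increments=[{"slide": [0, 0, -0.02], "twist": [0, 0, 0], "claw": -1}, {"slide": [0, 0, -0.04], "twist": [0, 0, 0], "claw": -1}, {"slide": [0, 0, -0.04], "twist": [0, 0, 0], "claw": -1}])

```text
time_s: 20.4
tcp_pos: [498.5, -325.4, 23.8]
eef_rot: [-0.03, 3.141, -0.0]
ft_force: [0.7, -0.3, -0.8]
finger_gap: 20.0
finger_force: 25.0
```

>>> carry_out(increments=[{"slide": [0, 0, -0.02], "twist": [0, 0, 0], "claw": -1}, {"slide": [0, 0, -0.035], "twist": [0, 0, 0], "claw": -1}, {"slide": [0, 0, -0.035], "twist": [0, 0, 0], "claw": -1}])

```text
time_s: 20.65
tcp_pos: [498.6, -325.5, 23.6]
eef_rot: [-0.03, 3.141, 0.001]
ft_force: [-1.9, 2.8, 7.3]
finger_gap: 19.7
finger_force: 25.0
```

>>> carry_out(increments=[{"slide": [0, 0, -0.02], "twist": [0, 0, 0], "claw": -1}, {"slide": [0, 0, -0.03], "twist": [0, 0, 0], "claw": -1}, {"slide": [0, 0, -0.03], "twist": [0, 0, 0], "claw": -1}])

```text
time_s: 20.9
tcp_pos: [498.6, -325.5, 23.5]
eef_rot: [-0.03, 3.141, 0.002]
ft_force: [-4.4, 3.4, 16.3]
finger_gap: 19.5
finger_force: 25.0
```

>>> carry_out(increments=[{"slide": [0, 0, 0.03], "twist": [0, 0, 0], "claw": -1}, {"slide": [0, 0, 0.04], "twist": [0, 0, 0], "claw": -0.5}, {"slide": [0, 0, 0.04], "twist": [0, 0, 0], "claw": -0.4}, {"slide": [0, 0, 0.04], "twist": [0, 0, 0], "claw": -0.3}, {"slide": [0, 0, 0.04], "twist": [0, 0, 0], "claw": -0.2}, {"slide": [0, 0, 0.04], "twist": [0, 0, 0], "claw": -0.15}, {"slide": [0, 0, 0.04], "twist": [0, 0, 0], "claw": -0.15}, {"slide": [0, 0, 0.3], "twist": [0, 0, 0], "claw": -0.15}, {"slide": [0, 0, 0.7], "twist": [0, 0, 0], "claw": -0.15}, {"slide": [0, 0, 1.3], "twist": [0, 0, 0], "claw": -0.15}, {"slide": [0, 0, 2.1], "twist": [0, 0, 0], "claw": -0.15}, {"slide": [0, 0, 3.0], "twist": [0, 0, 0], "claw": -0.15}])

```text
time_s: 21.9
tcp_pos: [497.4, -325.0, 141.9]
eef_rot: [0.03, -3.139, -0.001]
ft_force: [0.8, 0.4, -0.3]
finger_gap: 37.2
finger_force: 0.0
```

>>> carry_out(increments=[{"slide": [0, 0.3, 0.8], "twist": [0, 0, 0], "claw": -0.15}, {"slide": [0, 1.0, 1.4], "twist": [0, 0, 0], "claw": -0.15}, {"slide": [0, 2.0, 1.4], "twist": [0, 0, 0], "claw": -0.15}, {"slide": [0, 3.0, 1.4], "twist": [0, 0, 0], "claw": -0.15}, {"slide": [0, 3.8, 1.4], "twist": [0, 0, 0], "claw": -0.15}, {"slide": [0, 4.2, 1.4], "twist": [0, 0, 0], "claw": -0.15}, {"slide": [0, 4.2, 1.4], "twist": [0, 0, 0], "claw": -0.15}])

```text
time_s: 22.48
tcp_pos: [499.1, -152.2, 197.9]
eef_rot: [-0.042, 3.14, 0.004]
ft_force: [0.6, 1.0, -0.6]
finger_gap: 37.0
finger_force: 0.0
```

```bash
python3 - <<'E'
from h import *
st(); s=cam('scene')
for z in(4,30,64): print(proj(s,(498.4,-325.4,z)).round(1))
u,v=proj(s,(498.4,-325.4,4)).astype(int); v0=v-32;im=s[0][v0:v+10,u-20:u+20].astype(int); print('origin',u-20,v0)
for r in im: print(''.join('b' if b-rr>35 else ('#' if max(b,g,rr)<70 else 'L') for b,g,rr in r))
# fork upright check: brown blob in stand
h=cv2.cvtColor(s[0],cv2.COLOR_BGR2HSV); m=((h[...,0]<18)&(h[...,1]>100)&(h[...,2]>50)).astype(np.uint8)[215:270,460:485]
cc=max(cv2.findContours(m,0,1)[0],key=cv2.contourArea); print('fork',cv2.boundingRect(cc),proj(s,(500.5,326,108)),proj(s,(500.5,326,54)))
E
```

```text
t 22.48 tcp [ 499.1 -152.2  197.9] yawY 0.0265 zax [ 0.001  0.003 -1.   ] F [ 0.59  0.99 -0.61] M [-0.01  0.02 -0.02] gap 37.0 ff 0.0 j [-0.29  0.06  0.56  1.82 -0.03  1.27  1.88]
[202.8 178.1]
[201.  169.6]
[198.4 158.2]
origin 182 146
LLLLLLLLLLLLLLLLLLLLLLLLLLLLLLLLLLLLLLLL
LLLLLLLLLLLLLLLLLLLLLLLLLLLLLLLLLLLLLLLL
LLLLLLLLLLLLbbbbLLLLLLLLLLLLLLLLLLLLLLLL
LLLLLLLLLLLbbbbbbbbbbLLLLLLLLLLLLLLLLLLL
LLLLLLLLLLbbbbbbbbbbbbbbbbLLLLLLLLLLLLLL
LLLLLLLLLbbbbbbbbbbbbbbbbbbbbbbLLLLLLLLL
LLLLLLLLLbbbbbbbbbbbbbbbbbbbbbbbbbbbLLLL
LLLLLLLLbbbbbbbbbbbbbbbbbbbbbbbbbbbbbbbb
LLLLLLLbbbbbbbbbbbbbbbbbbbbbbbbbbbbbbbbb
LLLLLLbbbbbbbbbbbLLbbbbbbbbbbbbbbbbbbbbb
LLLLLbbbbbbbbbbbLLLLLLbbbbbbbbbbbbbbbbbb
LLLLbbbbbbbbbbbLLLLLLLbbbbbbbbbbbbbbbbbb
LLLbbbbbbbbbbLLLLLLLLLbbbbbbbbbbbbbbbbbb
LLbbbbbbbbbbLLLLLLLLLLbbbbbbbbbbbbbbbbbb
LbbbbbbbbbbLLLLLLLLLLLbbbbbbbbbbbbbbbbbb
bbbbbbbbbbbbLLLLLLLLLLbbbbbbbbbbbbbbbbbb
bbbbbbbbbbbbLLLLLLLLLLbbbbbbbbbbbbbbbbbb
bbbbbbbbbbbbLLLLLLLLLLLbbbbbbbbbbbbbbbbb
bbbbbbbbbbbbbLLLLLLLLLLbbbbbbbbbbbbbbbbb
bbbbbbbbbbbbbLLLLLLLLLLbbbbbbbbbbbbbbbbb
bbbbbbbbbbbbbLLLLLLLLLLbbbbbbbbbbbbbbbbb
bb
[... 235 characters left out ...]
bbbbbbbb
bbbbbbbbbbbbbLLLLLLLLLLLLLLbbbbbbbbbbbbb
bbbbbbbbbbbbbLLLLLLLLLLLLLLbbbbbbbbbbbbb
bbbbbbbbbbbbbLLLLLLLLLLLLLLLbbbbbbbbbbbb
bbbbbbbbbbbbbbLLLLLLLLLLLLLbbbbbbbbbbbbb
bbbbbbbbbbbbbbLLLLLLLLLLLLbbbbbbbbbbbbbb
bbbbbbbbbbbbbbLLLLLLLLLLLbbbbbbbbbbbbbbb
bbbbbbbbbbbbbbLLLLLLLLLbbbbbbbbbbbbbbbbb
bbbbbbbbbbbbbbbLLLLLLLbbbbbbbbbbbbbbbbbb
bbbbbbbbbbbbbbbbbbLLLbbbbbbbbbbbbbbbbbbb
bbbbbbbbbbbbbbbbbbbbbbbbbbbbbbbbbbbbbbbb
bbbbbbbbbbbbbbbbbbbbbbbbbbbbbbbbbbbbbbbb
bbbbbbbbbbbbbbbbbbbbbbbbbbbbbbbbbbbbbbbb
bbbbbbbbbbbbbbbbbbbbbbbbbbbbbbbbbbbbbbbb
bbbbbbbbbbbbbbbbbbbbbbbbbbbbbbbbbbbbbbbb
bbbbbbbbbbbbbbbbbbbbbbbbbbbbbbbbbbbbbbbL
fork (3, 12, 15, 27) [473.30638244 230.49643709] [467.42282329 250.30571289]
```

The link stands upright and released in the tray, at its predicted height. The fork is upright in its stand, and the arm is clear of everything.

```bash
python3 -c "
from workcell import order; print(order.finish_job())"
```

```text
the job is handed in; nothing more can be done
None
```

I handed the job in at about 22.5 s: the link was freed with about 5 N on the bar and stands upright and released in the tray, the fork is back upright in its stand, and I never touched the tape roll, screwdriver or cup; both look-alike tools fell over early on, apparently by themselves.

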